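Prop the airing box lid open

TASK

Let the spoons in the box air: lift the green lid by its bar handle well up, then, before the soft-close hinge lets it sink shut, swing the steel prop rod on the box's side up by its red grip and feel its pin into the hole of the brass plate on the lid, so that the lid settles fully down on the rod's collar and stays propped when you let go. Be gentle with the pin, never forcing it against the plate, and leave the bottle, the clear cup and the citrus reamer where they stand.

Things in the scene. Friction and masses are not known exactly. Their poses are not given: they have to be found in the camera images.
- airing_box: White open-topped cutlery box, 190 (x) x 260 (y) x 90 mm high, fixed on a 20 mm granite slab. Origin: centre of its underside, on the slab top. x points from the front (the handle side) to the hinge side, y to the side that carries the prop rod, z up. All mechanism offsets below are exact in this frame.
- lid (a joint): Angle of the green lid, rad: 0 shut, grows as it opens, stop at 1.25. No latch or friction: a soft-close damper (6 N m s/rad, both ways) lets it sink by itself, in about 10 to 15 s from 1.2 to 0.8. Lifting at 0.25 rad/s takes about 8 N at the handle, faster more. Propped (plate down on the rod's collar) it reads 0.70; with the pin's end merely butting against the plate beside the hole, 0.79.
- lid_hinge (a point): Point on the lid's hinge axis (parallel to the box's y), mid-width, in the plane of the lid's underside: 95 mm in x and 90.5 mm in z from the box origin. The lid is a plate 200 mm from hinge to front edge, 260 wide, 8 thick, 0.32 to 0.5 kg.
- lid_handle (a point): Middle of the handle: a dark round bar 12 mm thick, 112 mm long, along the box's y, 245 mm from the hinge axis, 4 mm above the lid's underside plane. 39 mm gap between bar and lid edge; two stems 50 mm either side of the middle, so grip the middle. The round bar turns within a grip as the lid swings.
- rod (a joint): Angle of the prop rod above level, rad: 0 when it points along the box's +x, negative when it hangs below, grows as its free end swings up; range -0.35 to 1.5. A light friction hinge (0.08 N m) keeps it where it is left. It fits the hole at about 0.87, less or more by up to 0.09 according to where the plate sits.
- rod_pivot (a point): Rod's pivot axis (parallel to the box's y) at the rod's centre line: x -74.1, y +149, z +76 mm from the box origin. Along the rod from here: a shaft of 10 mm diameter, a dark collar of 18 mm diameter whose end face is at 120 mm, then a flat-ended pin of 7 mm diameter out to 131 mm.
- rod_grip (a point): Place to hold the rod: a red round sleeve, 12 mm thick, turning freely on a spindle that stands out from the rod towards the box's +y at 80 mm from the pivot; the sleeve spans 10 to 84 mm from the rod's centre line; this point is 66 mm out from the rod's centre line, clear of the lid and plate.
- keeper_mid (a point): Nominal centre of the holding hole, on the underside of the brass plate at the lid's +y edge: 120 mm from the hinge axis, y +149 mm from the box's middle. The plate (56 along the lid x 32 x 4 mm, square 11 mm through hole in its centre) is clamped on a rail: the true hole is up to 8 mm nearer to or farther from the hinge than this point, differently each time; sideways it lines up with the rod.
- bottle: Closed green glass bottle, 66 mm diameter, 210 tall, origin at the centre of its underside. Leave it alone.
- blender_cup: Clear plastic blender cup, 90 mm diameter, 150 tall, origin at the centre of its underside. Leave it alone.
- reamer: Yellow plastic citrus reamer, 94 mm diameter, 63 tall, origin at the centre of its underside. Leave it alone.

How it is judged (in metres and radians):
On the way, in this order (a step that is already met when the one before it is completed fails the run):
1. the lid is lifted past 0.9 rad, clear of the rod's reach (value of joint lid above 0.9 rad), for 0.1 s.
2. the prop rod is swung up under the plate (past 0.7 rad) while the lid is still up (above 0.6 rad) (value of joint rod above 0.7 rad and value of joint lid above 0.6 rad), for 0.1 s.
At the end, for the whole second after the job is handed in: The lid stands propped at 0.70 rad (0.66 to 0.745, at rest: slower than 0.01 rad/s) with its weight on the rod (more than 0.5 N between rod and plate), the rod standing at 0.74 to 1.0 rad with its pin through the hole down to the collar; bottle, cup and reamer upright (within 0.15 rad) (value of joint lid between 0.66 and 0.745 rad and value of joint rod between 0.74 and 1 rad and velocity of joint lid between -0.01 and 0.01 rad/s and contact force between rod and lid above 0.5 N and angle between each of bottle, blender_cup, reamer's own z axis and vertical below 0.15 rad); the robot touches nothing.
It fails at once if the rod is forced against the plate with more than 15 N (contact force between rod and lid above 15 N).
It fails at once if the bottle is moved more than 20 mm (distance of bottle from where it was at the start of the episode above 0.02 m).
It fails at once if the blender cup is moved more than 20 mm (distance of blender_cup from where it was at the start of the episode above 0.02 m).
It fails at once if the reamer is moved more than 20 mm (distance of reamer from where it was at the start of the episode above 0.02 m).
It also fails if it takes over 72 s, if anything falls off the work surface, if the arm or the gripper's body presses on something with over 40 N, if the wrist force passes 120 N, or if a joint passes its speed limit or range.

ROBOT

A 6-joint arm with a two-finger parallel gripper is mounted at the origin on the work surface. World frame = base frame: x ahead of the robot, y to its left, z up, the work surface at z = 0. Lengths are in m, angles in degrees, forces in N, time in s.
With the tool pointing down it reaches from about 0.325 to 0.875 m from the base axis. Payload 4.4 kg.
Tool frame: the origin (TCP) lies on the centre line of the jaws, within the pads' length; the fingertips stand 14 mm ahead of it and the grasp point (between the pads) lies 5 mm behind it (tips_ahead is the distance from the TCP to the fingertips, in m); z points along the fingers, y is the direction in which the jaws open and shut (so a half turn about z gives the same grasp; the last joint's range is limited). The gripper opens to 85 mm and grips with 20 to 120 N. Pads are 22 mm wide; open, the fingers measure 114 mm over their backs; the gripper's body (76 mm by 85 mm) begins 54 mm behind the grasp point. The pads swing forward as they close: fully open they stand 13 mm farther back than shut.
Start: joints at [-8.623, 11.837, 88.321, -0, 79.842, -8.623], TCP at [0.575, -0, 0.245] pointing down, gripper open.
Joint ranges: [-156.59, 156.59], [-49.26, 127.26], [12.9, 141.05], [-63.56, 243.56], [4.71, 150.69], [-161.64, 161.64]. Speed limits (degrees/s): [159.86, 159.86, 180, 180, 180, 180].

INTERFACE

Orientations are given as a 3x3 rotation matrix whose columns are the frame's x, y, z axes.
In Python, from rig import read_state, read_camera, get_calibration, close_job, tips_ahead gives the robot as it stands. The module is installed in compiled form; this text tells all that it offers.
- The arm moves only by the tool move_arm, never from a script. Its argument "moves" is a list of rows, each a list of 4 numbers: the shift along the world's x, y, z in m, then the turn about the world's z in degrees. A call has 1 to 20 rows; each row is the pose to reach, as a shift and turn from the pose measured when the call began; what a row does not reach only later rows make up. A row lasts 1/12 s, in which the tool goes at most 41.7 mm and 7.16 degrees, less where a joint would pass 70% of its speed; a pose out of reach is approached as far as the arm can. A call with a gripper value outside its range is refused whole. "gripper" is the opening, from 0 (shut) to 1 (fully open), set as the call begins (left out, the last holds). The fingers move at their own pace and stop on an object; "grip_force" is the grip in N (left out, the last holds). Time passes only in rows, so rows that repeat a pose let the fingers close. It gives the time, the measured TCP pose, the force and the opening at its end, in the units of the state.
- read_state(): the state, without advancing time (a new reading comes with each control period).
- read_camera(name): name is "scene" or "side" or "wrist"; returns the picture (384x512x3 uint8, blue, green, red); there is no depth.
- get_calibration(name): a dict with "mtx" (3x3 intrinsics, pixels), "D" ([k1, k2, p1, p2, k3] as OpenCV has them; the pictures are not rectified), "pose" (4x4, takes a point from camera to world coordinates). Camera axes: x right, y down, z forward; pixel columns grow to the right and rows downward; lengths in m; the calibration is good to about 2 mm. A picture is of the moment at which its call begins: read the wrist's pose just before it. get_calibration takes no time and is no camera call; for the wrist camera it gives the pose at the moment of the call.
- close_job(): hands the job in, once; it reports no verdict.
The state is a dict: "t": time; "joints": joint angles; "qvel": joint speeds; "joint_torque": joint torques, N m; "position": TCP position; "orientation": TCP orientation; "force": force on the tool from outside, world axes, zero at the start; "wrist_torque": the same for the moment, N m; "finger_gap": opening from 0.0 (shut) to 1.0 (fully open).
Only numpy, scipy, OpenCV 4.12 (cv2) and the standard library are available. Lean on these libraries where they do the work, as an engineer would, in place of code of your own. Each camera call takes 0.05 s, during which the arm holds its last target.

## Working session

There is one attempt and no reset: what is moved stays moved. The work goes in short steps, Python scripts to look and compute and a tool call to move; the robot and the scene stay as the last step left them, time stands still between calls to the robot, and variables do not carry over. Pictures are saved under pics/ and viewed, and the job is handed in when it is done.

Besides the shell and the picture viewer there is one more tool, called after "Request:" as name(argument=value, ...), one argument or row to a line, values as JSON. move_arm: Moves the arm, as the interface text tells. Its arguments: {"type":"object","properties":{"moves":{"type":"array","items":{"type":"array","items":{"type":"number"}}},"gripper":{"type":"number"},"grip_force":{"type":"number"}},"required":["moves"]}

```bash
ls; mkdir -p pics; python3 - <<'E'
from rig import *
import cv2
s=read_state();print(s)
for n in ["scene","side","wrist"]:
    c=get_calibration(n);print(n,c["mtx"].tolist(),c["D"],c["pose"].round(4).tolist())
    cv2.imwrite(f"pics/{n}0.png",read_camera(n))
E
```

```text
pics
{'t': 0.0, 'joints': array([-8.62433539e+00,  1.18851149e+01,  8.84056158e+01, -7.28001614e-04,
        7.98412712e+01, -8.62188204e+00]), 'qvel': array([-0.05090784, -0.02659433,  0.08494458, -0.01740311, -0.00122139,
        0.07216292]), 'joint_torque': array([ 4.44781954e-04, -3.83034396e+01, -2.91594708e+01, -2.26178481e-04,
        1.06274080e-02,  5.83859855e-05]), 'position': array([5.74270309e-01, 8.22843589e-05, 2.44110384e-01]), 'orientation': array([[ 4.09432641e-05,  9.99997401e-01, -2.27968930e-03],
       [ 9.99999944e-01, -4.01839762e-05,  3.33111194e-04],
       [ 3.33018721e-04, -2.27970281e-03, -9.99997346e-01]]), 'force': array([ 0.13298131, -0.43887466,  0.47975556]), 'wrist_torque': array([ 0.00409273,  0.04367535, -0.02052234]), 'finger_gap': 0.9991049894174407}
scene [[414.5170340060323, 0.0, 248.1906444098217], [0.0, 414.5170340060323, 191.16022759745007], [0.0, 0.0, 1.0]] [-0.11778581  0.          0.          0.          0.        ] [[-0.8642, 0.326, -0.3832, 0.9389], [0.5031, 0.5625, -0.6561, 0.6553], [0.0017, -0.7598, -0.6502, 0.7157], [0.0, 0.0, 0.0, 1.0]]
side [[378.7086111567954, 0.0, 252.0987084885641], [0.0, 378.7086111567954, 198.1875760459997], [0.0, 0.0, 1.0]] [-0.08536975  0.          0.          0.          0.        ] [[0.8996, -0.2632, 0.3485, 0.1862], [-0.4363, -0.5766, 0.6908, -0.7249], [0.0191, -0.7735, -0.6335, 0.7931], [0.0, 0.0, 0.0, 1.0]]
wrist [[318.14598480577195, 0.0, 252.7747526889091], [0.0, 318.14598480577195, 193.65067521177244], [0.0, 0.0, 1.0]] [0.02201631 0.         0.         0.         0.        ] [[1.0, 0.0007, -0.003, 0.5739], [-0.0003, -0.9487, -0.3161, 0.0803], [-0.003, 0.3161, -0.9487, 0.3722], [0.0, 0.0, 0.0, 1.0]]
```

View pics/scene0.png

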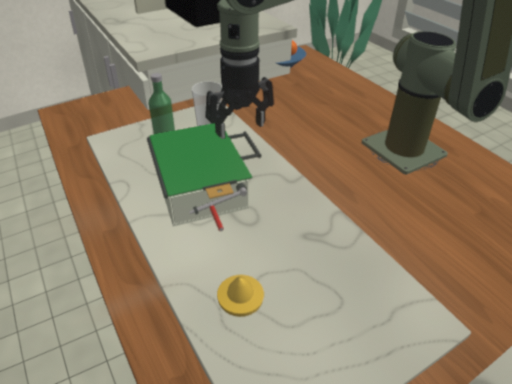

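View pics/side0.png

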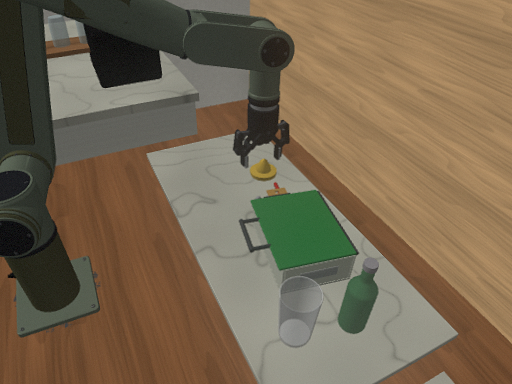

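View pics/wrist0.png

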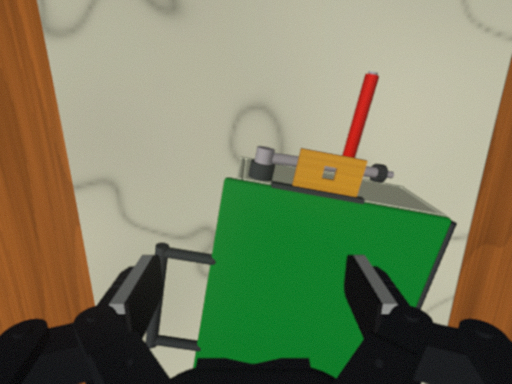

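```bash
python3 - <<'E'
import cv2
a=cv2.imread("pics/scene0.png")[110:240,130:280];cv2.imwrite("pics/scene0z.png",cv2.resize(a,None,fx=4.6,fy=4.6,interpolation=cv2.INTER_CUBIC))
a=cv2.imread("pics/side0.png")[170:300,225:375];cv2.imwrite("pics/side0z.png",cv2.resize(a,None,fx=4.6,fy=4.6,interpolation=cv2.INTER_CUBIC))
a=cv2.imread("pics/wrist0.png")[60:360,90:470];cv2.imwrite("pics/wrist0z.png",cv2.resize(a,None,fx=2,fy=2,interpolation=cv2.INTER_CUBIC))
E
```

```text
(no output)
```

View pics/scene0z.png

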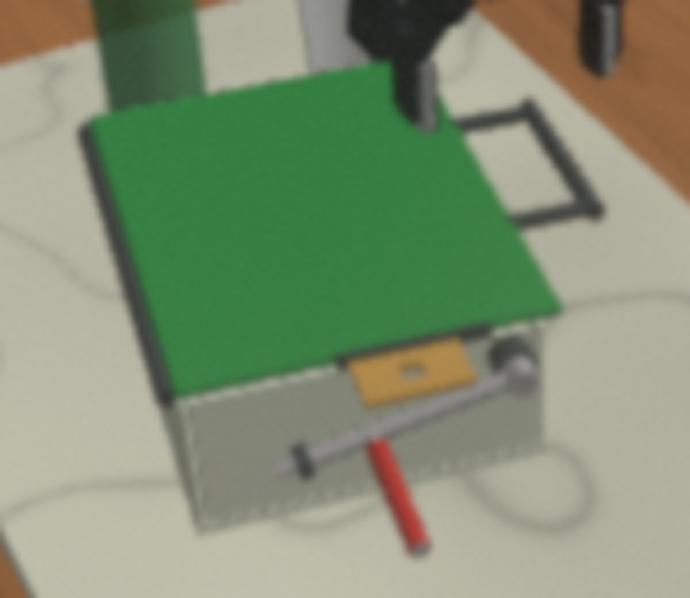

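View pics/side0z.png

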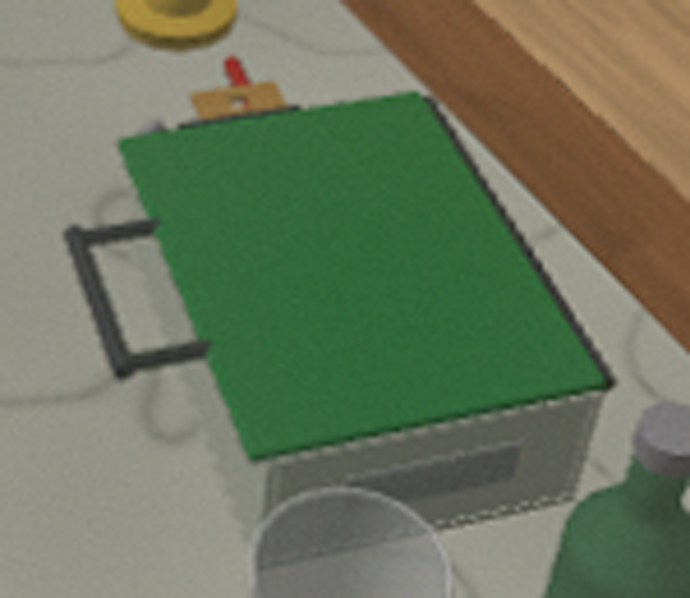

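View pics/wrist0z.png

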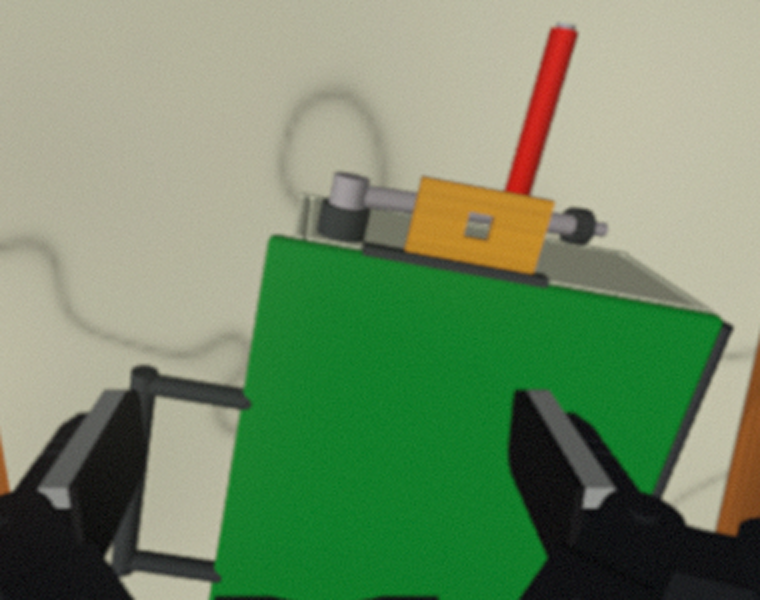

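```bash
cat > h.py <<'E'
import numpy as np, cv2
from rig import *
from scipy.optimize import least_squares
ZS=0.02
def proj(c,P):
    T=np.linalg.inv(c["pose"]); rv,_=cv2.Rodrigues(T[:3,:3])
    p,_=cv2.projectPoints(np.array(P,float).reshape(-1,1,3),rv,T[:3,3],c["mtx"],c["D"]); return p[:,0]
def b2w(p,L):
    L=np.atleast_2d(L)/1000.; c,s=np.cos(p[2]),np.sin(p[2])
    return np.c_[p[0]+c*L[:,0]-s*L[:,1], p[1]+s*L[:,0]+c*L[:,1], L[:,2]+ZS]
def lidpt(u,y,n,a): # u from hinge towards front, n above underside
    return [95-u*np.cos(a)+n*np.sin(a), y, 90.5+u*np.sin(a)+n*np.cos(a)]
def rodpt(s,y,r): return [-74.1+s*np.cos(r),149+y,76+s*np.sin(r)]
E
cat > fit0.py <<'E'
from h import *
sc=lambda u,v:(130+u/4.6,110+v/4.6)
sd=lambda u,v:(225+u/4.6,170+v/4.6)
wr=lambda u,v:(90+u/2,60+v/2)
import pickle
pts=[("scene",sc(558,310),lambda q:lidpt(200,130,8,0)),
("scene",sc(530,103),lambda q:lidpt(245,-53,4,0)),("scene",sc(600,211),lambda q:lidpt(245,53,4,0)),
("scene",sc(413,371),lambda q:lidpt(q[3],149,3,0)),
("scene",sc(476,378),lambda q:lidpt(q[3]+28,165,4,0)),("scene",sc(368,406),lambda q:lidpt(q[3]-28,165,4,0)),
("scene",sc(420,548),lambda q:rodpt(80,84,q[4])),
("scene",sc(279,468),lambda q:rodpt(131,0,q[4])),
("side",sd(120,142),lambda q:lidpt(200,130,8,0)),("side",sd(253,460),lambda q:lidpt(200,-130,8,0)),
("side",sd(72,233),lambda q:lidpt(245,53,4,0)),("side",sd(122,372),lambda q:lidpt(245,-53,4,0)),
("side",sd(238,101),lambda q:lidpt(q[3],149,3,0)),
("wrist",wr(270,237),lambda q:lidpt(200,130,8,0)),("wrist",wr(722,318),lambda q:lidpt(0,130,8,0)),
("wrist",wr(145,372),lambda q:lidpt(245,53,4,0)),("wrist",wr(124,570),lambda q:lidpt(245,-53,4,0)),
("wrist",wr(479,227),lambda q:lidpt(q[3],149,3,0)),
("wrist",wr(420,178),lambda q:lidpt(q[3]+28,165,4,0)),("wrist",wr(553,200),lambda q:lidpt(q[3]-28,165,4,0)),
("wrist",wr(565,28),lambda q:rodpt(80,84,q[4])),("wrist",wr(607,229),lambda q:rodpt(131,0,q[4])),
]
cal={n:get_calibration(n) for n in ["scene","side","wrist"]}
def res(q,full=False):
    out=[]
    for n,px,f in pts:
        e=proj(cal[n],b2w(q,f(q)))[0]-px; out.append(e)
    return np.array(out) if full else np.array(out).ravel()
best=None
f=least_squares(res,[0.62,0.,-0.17,120,0.0],loss="soft_l1",x_scale=[.1,.1,.1,10,.1])
q=f.x;print(q,f.cost)
for p,e in zip(pts,res(q,True)):print(p[0],np.round(p[1],1),e.round(1))
np.save("q.npy",q)
for nm,L in [("handle",lidpt(245,0,4,0)),("grip",rodpt(80,66,q[4])),("pivot",rodpt(0,0,0)),("hole",lidpt(q[3],149,0,0))]: print(nm,b2w(q,L)[0].round(4))
E
python3 fit0.py
```

```text
[  0.62925435  -0.13772902  -0.18138526 114.63840015  -0.19773856] 18.075993481609604
scene [251.3 177.4] [ 1.4 -2.1]
scene [245.2 132.4] [-0.5  0.6]
scene [260.4 155.9] [-1.5 -1.1]
scene [219.8 190.7] [ 0.1 -0.6]
scene [233.5 192.2] [ 0.5 -0.9]
scene [210.  198.3] [-0.2 -1.4]
scene [221.3 229.1] [-0.1 -0.9]
scene [190.7 211.7] [-1.1 -0.1]
side [251.1 200.9] [-1.3 -1.6]
side [280. 270.] [-0.5 -1. ]
side [240.7 220.7] [0.3 0.5]
side [251.5 250.9] [ 0.2 -1. ]
side [276.7 192. ] [-0.2 -0. ]
wrist [225.  178.5] [-1.  -0.2]
wrist [451. 219.] [ 4.2 -0.1]
wrist [162.5 246. ] [-0.2  3. ]
wrist [152. 345.] [ 0.2 -2.9]
wrist [329.5 173.5] [-0.8 -0.6]
wrist [300. 149.] [ 0.6 -0.5]
wrist [366.5 160. ] [0.6 0.6]
wrist [372.5  74. ] [0.2 0.1]
wrist [393.5 174.5] [-0.9  0.4]
handle [ 0.4817 -0.1107  0.1145]
grip [0.6723 0.073  0.0803]
pivot [0.5832 0.0222 0.096 ]
hole [0.6368 0.0124 0.1105]
```

```bash
sed -i 's/("wrist",wr(722,318),lambda q:lidpt(0,130,8,0)),//; s/lidpt(245,53,4,0)/lidpt(245,56,4,0)/g; s/lidpt(245,-53,4,0)/lidpt(245,-56,4,0)/g' fit0.py; python3 fit0.py
cat >> h.py <<'E'
def fit_rod(u):
    # lid angle & rod angle with collar face (s=120) centre at plate underside hole u ; and butting, tip at s=131
    from scipy.optimize import fsolve
    def g(v,s):
        a,r=v; A=np.array(lidpt(u,0,0,a)); R=np.array(rodpt(s,0,r)); return [A[0]-R[0],A[2]-R[2]]
    return fsolve(g,[.7,.87],args=(120,)),fsolve(g,[.79,.87],args=(131,))
E
python3 -c "
from h import *
for u in [112,114.5,117,120,128]:print(u,fit_rod(u))"
```

```text
[  0.62953126  -0.13774672  -0.18084468 114.82787876  -0.19945773] 9.313038791021159
scene [251.3 177.4] [ 1.3 -2.1]
scene [245.2 132.4] [-1.   0.1]
scene [260.4 155.9] [-1.2 -0.5]
scene [219.8 190.7] [ 0.1 -0.6]
scene [233.5 192.2] [ 0.5 -0.9]
scene [210.  198.3] [-0.2 -1.4]
scene [221.3 229.1] [-0.1 -0.8]
scene [190.7 211.7] [-1.2  0. ]
side [251.1 200.9] [-1.2 -1.6]
side [280. 270.] [-0.3 -1.1]
side [240.7 220.7] [ 0.2 -0.3]
side [251.5 250.9] [ 0.6 -0.1]
side [276.7 192. ] [-0.2 -0. ]
wrist [225.  178.5] [-0.7 -0.2]
wrist [162.5 246. ] [0.4 0.2]
wrist [152. 345.] [ 0.2 -0.5]
wrist [329.5 173.5] [-0.8 -0.6]
wrist [300. 149.] [ 0.6 -0.5]
wrist [366.5 160. ] [0.6 0.5]
wrist [372.5  74. ] [0.2 0.1]
wrist [393.5 174.5] [-0.8  0.3]
handle [ 0.482  -0.1108  0.1145]
grip [0.6724 0.073  0.0801]
pivot [0.5834 0.0222 0.096 ]
hole [0.6368 0.0124 0.1105]
112 (array([0.6973751 , 0.80412993]), array([0.7956472 , 0.80582256]))
114.5 (array([0.69866162, 0.82499899]), array([0.79476851, 0.82492193]))
117 (array([0.69944641, 0.84584644]), array([0.79351815, 0.84403813]))
120 (array([0.69977148, 0.87084916]), array([0.79155818, 0.86700792]))
128 (array([0.69769697, 0.93756261]), array([0.78411959, 0.92849046]))
```

```bash
cat >> h.py <<'E'
def ray(c,px,z):
    p=cv2.undistortPoints(np.array([[px]],float),c["mtx"],c["D"])[0,0]
    d=c["pose"][:3,:3]@np.r_[p,1];o=c["pose"][:3,3]; return o+d*(z-o[2])/d[2]
E
python3 -c "
from h import *
c=get_calibration('side')
print(ray(c,(295,333),.02),ray(c,(353,320),.02))
q=np.load('q.npy')
for a in np.arange(0,1.26,.1): print(round(a,2),b2w(q,lidpt(245,0,4,a))[0].round(4)-b2w(q,lidpt(245,0,4,0))[0])
"
```

```text
[ 0.48926085 -0.35712256  0.02      ] [ 0.63010713 -0.38762397  0.02      ]
0.0 [ 2.25554629e-05 -3.23650583e-05  0.00000000e+00]
0.1 [ 0.00162256 -0.00033237  0.0244    ]
0.2 [ 0.00562256 -0.00103237  0.0486    ]
0.3 [ 0.01192256 -0.00213237  0.0722    ]
0.4 [ 0.02052256 -0.00373237  0.0951    ]
0.5 [ 0.03142256 -0.00573237  0.117     ]
0.6 [ 0.04432256 -0.00813237  0.1376    ]
0.7 [ 0.05922256 -0.01083237  0.1569    ]
0.8 [ 0.07592256 -0.01383237  0.1745    ]
0.9 [ 0.09432256 -0.01723237  0.1904    ]
1.0 [ 0.11412256 -0.02083237  0.2043    ]
1.1 [ 0.13522256 -0.02473237  0.2162    ]
1.2 [ 0.15732256 -0.02873237  0.2258    ]
```

Request:
move_arm(
  moves=[
    [-0.03,-0.037,0,-3.5],
    [-0.06,-0.074,0,-7],
    [-0.092,-0.111,-0.03,-10.4],
    [-0.092,-0.111,-0.06,-10.4],
    [-0.092,-0.111,-0.08,-10.4],
    [-0.092,-0.111,-0.08,-10.4],
    [-0.092,-0.111,-0.08,-10.4],
  ],
  gripper=0.48,
  grip_force=30,
)

```text
t: 0.73
position: [0.4811, -0.1105, 0.1631]
orientation: [[0.181, 0.983, -0.005], [0.983, -0.181, 0.002], [0.001, -0.006, -1.0]]
force: [0.0, 0.3, -0.2]
finger_gap: 0.48
```

```bash
python3 - <<'E'
from h import *
c=get_calibration("wrist");im=read_camera("wrist")
q=np.load("q.npy")
for L in [lidpt(245,-56,4,0),lidpt(245,0,4,0),lidpt(245,56,4,0)]:
    p=proj(c,b2w(q,L))[0]; cv2.circle(im,tuple(int(v) for v in p),3,(0,0,255),1)
cv2.imwrite("pics/w1.png",im)
E
```

```text
(no output)
```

View pics/w1.png

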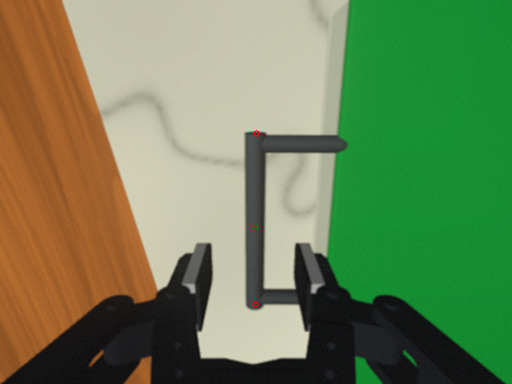

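The bar (column 255, rows 133–305) matches the model dots and lies centred between the jaws (columns 210 and 298). Descend and grip.

Request:
move_arm(
  moves=[
    [0.001,0,-0.025,0],
    [0.001,0,-0.045,0],
    [0.001,0,-0.053,0],
    [0.001,0,-0.053,0],
  ],
)

```text
t: 1.12
position: [0.4841, -0.1101, 0.1116]
orientation: [[0.179, 0.984, -0.003], [0.984, -0.179, 0.001], [0.001, -0.003, -1.0]]
force: [0.2, -0.3, 0.6]
finger_gap: 0.478
```

Request:
move_arm(
  moves=[
    [0,0,0,0],
    [0,0,0,0],
    [0,0,0,0],
    [0,0,0,0],
    [0,0,0,0],
  ],
  gripper=0,
  grip_force=30,
)

```text
t: 1.53
position: [0.4818, -0.1094, 0.113]
orientation: [[0.178, 0.984, -0.009], [0.984, -0.178, 0.003], [0.001, -0.009, -1.0]]
force: [-9.2, 1.2, 8.0]
finger_gap: 0.128
```

```bash
python3 - <<'E'
from h import *
q=np.load("q.npy")
H=lambda a:b2w(q,lidpt(245,0,4,a))[0]
for a0,da in [(0,.03),(.6,.03)]:
    print([[*( (H(a0+da*i)-H(a0)).round(3)).tolist(),0] for i in range(1,21)])
E
```

```text
[[0.0, -0.0, 0.007, 0], [0.001, -0.0, 0.015, 0], [0.001, -0.0, 0.022, 0], [0.002, -0.0, 0.029, 0], [0.003, -0.001, 0.037, 0], [0.005, -0.001, 0.044, 0], [0.006, -0.001, 0.051, 0], [0.008, -0.001, 0.058, 0], [0.01, -0.002, 0.065, 0], [0.012, -0.002, 0.072, 0], [0.014, -0.003, 0.079, 0], [0.017, -0.003, 0.086, 0], [0.02, -0.004, 0.093, 0], [0.023, -0.004, 0.1, 0], [0.026, -0.005, 0.106, 0], [0.029, -0.005, 0.113, 0], [0.033, -0.006, 0.119, 0], [0.036, -0.007, 0.125, 0], [0.04, -0.007, 0.132, 0], [0.044, -0.008, 0.138, 0]]
[[0.004, -0.001, 0.006, 0], [0.009, -0.002, 0.012, 0], [0.013, -0.002, 0.017, 0], [0.018, -0.003, 0.023, 0], [0.023, -0.004, 0.028, 0], [0.028, -0.005, 0.034, 0], [0.033, -0.006, 0.039, 0], [0.039, -0.007, 0.043, 0], [0.044, -0.008, 0.048, 0], [0.05, -0.009, 0.053, 0], [0.056, -0.01, 0.057, 0], [0.062, -0.011, 0.061, 0], [0.068, -0.012, 0.065, 0], [0.074, -0.014, 0.069, 0], [0.08, -0.015, 0.073, 0], [0.087, -0.016, 0.076, 0], [0.093, -0.017, 0.08, 0], [0.1, -0.018, 0.083, 0], [0.106, -0.019, 0.086, 0], [0.113, -0.021, 0.088, 0]]
```

Request:
move_arm(
  moves=[
    [0.0,0,0.006,0],
    [0.001,0,0.013,0],
    [0.001,0,0.02,0],
    [0.002,0,0.027,0],
    [0.003,-0.001,0.035,0],
    [0.005,-0.001,0.042,0],
    [0.006,-0.001,0.049,0],
    [0.008,-0.001,0.056,0],
    [0.01,-0.002,0.063,0],
    [0.012,-0.002,0.07,0],
  ],
)

```text
t: 2.37
position: [0.4924, -0.1113, 0.1829]
orientation: [[0.178, 0.984, -0.013], [0.984, -0.178, 0.003], [0.001, -0.013, -1.0]]
force: [-4.6, -2.5, -11.1]
finger_gap: 0.128
```

```bash
python3 - <<'E'
from h import *
q=np.load("q.npy")
H=lambda a:b2w(q,lidpt(245,0,4,a))[0]
for a0,da in [(0.29,.03),]:
    print([[*( (H(a0+da*i)-H(a0)).round(3)).tolist(),0] for i in range(1,21)])
E
```

```text
[[0.002, -0.0, 0.007, 0], [0.005, -0.001, 0.014, 0], [0.007, -0.001, 0.021, 0], [0.01, -0.002, 0.027, 0], [0.013, -0.002, 0.034, 0], [0.017, -0.003, 0.041, 0], [0.02, -0.004, 0.047, 0], [0.024, -0.004, 0.053, 0], [0.028, -0.005, 0.06, 0], [0.032, -0.006, 0.066, 0], [0.036, -0.007, 0.072, 0], [0.04, -0.007, 0.078, 0], [0.045, -0.008, 0.083, 0], [0.05, -0.009, 0.089, 0], [0.054, -0.01, 0.094, 0], [0.06, -0.011, 0.1, 0], [0.065, -0.012, 0.105, 0], [0.07, -0.013, 0.11, 0], [0.076, -0.014, 0.114, 0], [0.081, -0.015, 0.119, 0]]
```

Request:
move_arm(
  moves=[
    [0.002,0,0.007,0],
    [0.005,-0.001,0.014,0],
    [0.007,-0.001,0.021,0],
    [0.01,-0.002,0.027,0],
    [0.013,-0.002,0.034,0],
    [0.017,-0.003,0.041,0],
    [0.02,-0.004,0.047,0],
    [0.024,-0.004,0.053,0],
    [0.028,-0.005,0.06,0],
    [0.032,-0.006,0.066,0],
    [0.036,-0.007,0.072,0],
    [0.04,-0.007,0.078,0],
    [0.045,-0.008,0.083,0],
    [0.05,-0.009,0.089,0],
    [0.054,-0.01,0.094,0],
    [0.06,-0.011,0.1,0],
    [0.065,-0.012,0.105,0],
    [0.07,-0.013,0.11,0],
    [0.076,-0.014,0.114,0],
    [0.081,-0.015,0.119,0],
  ],
)

```text
t: 4.03
position: [0.5706, -0.1259, 0.3039]
orientation: [[0.179, 0.984, -0.021], [0.984, -0.178, 0.004], [0.0, -0.021, -1.0]]
force: [-12.9, -1.6, -3.3]
finger_gap: 0.126
```

```bash
python3 - <<'E'
from h import *
q=np.load("q.npy")
s=read_state();p=s["position"];print(p,s["force"],s["joints"])
from scipy.optimize import minimize_scalar
H=lambda a:b2w(q,lidpt(245,0,4,a))[0]
off=np.array([0.4818,-0.1094,0.113])-H(0)
f=lambda a:np.linalg.norm(H(a)+off-p)
r=minimize_scalar(f,bounds=(0,1.3),method="bounded");print(r.x,r.fun,H(r.x)+off-p)
a0=r.x
print([[*( (H(a0+.03*i)-H(a0)).round(3)).tolist(),0] for i in range(1,16)])
E
```

```text
[ 0.5705547  -0.12593124  0.30387033] [-12.87891957  -1.61865879  -3.29784609] [-20.817585    11.52660899  81.77527725  -0.21612531  87.87602005
 -10.52375405]
0.8834237705831227 0.0038013536559972933 [ 0.00237165 -0.00013051 -0.00296792]
[[0.006, -0.001, 0.004, 0], [0.012, -0.002, 0.009, 0], [0.018, -0.003, 0.013, 0], [0.024, -0.004, 0.017, 0], [0.03, -0.005, 0.021, 0], [0.036, -0.007, 0.024, 0], [0.043, -0.008, 0.028, 0], [0.049, -0.009, 0.031, 0], [0.056, -0.01, 0.034, 0], [0.062, -0.011, 0.036, 0], [0.069, -0.013, 0.039, 0], [0.076, -0.014, 0.041, 0], [0.083, -0.015, 0.044, 0], [0.09, -0.016, 0.045, 0], [0.097, -0.018, 0.047, 0]]
```

Request:
move_arm(
  moves=[
    [0.006,-0.001,0.003,0],
    [0.013,-0.002,0.008,0],
    [0.019,-0.003,0.012,0],
    [0.025,-0.004,0.015,0],
    [0.031,-0.005,0.019,0],
    [0.037,-0.007,0.022,0],
    [0.044,-0.008,0.026,0],
    [0.051,-0.009,0.029,0],
    [0.058,-0.01,0.032,0],
    [0.064,-0.011,0.034,0],
    [0.066,-0.012,0.035,0],
  ],
)

```text
t: 4.95
position: [0.6366, -0.1383, 0.3445]
orientation: [[0.179, 0.984, -0.018], [0.984, -0.179, 0.002], [-0.001, -0.018, -1.0]]
force: [-7.4, -0.7, 4.1]
finger_gap: 0.126
```

```bash
python3 - <<'E'
from h import *
q=np.load("q.npy")
s=read_state();p=s["position"];print(p,s["force"],s["joints"])
from scipy.optimize import minimize_scalar
H=lambda a:b2w(q,lidpt(245,0,4,a))[0]
off=np.array([0.4818,-0.1094,0.113])-H(0)
f=lambda a:np.linalg.norm(H(a)+off-p)
r=minimize_scalar(f,bounds=(0,1.3),method="bounded");print(r.x,r.fun,H(r.x)+off-p)
for n in ["scene","side"]:cv2.imwrite(f"pics/{n}2.png",read_camera(n))
E
```

```text
[ 0.63657306 -0.13831622  0.34451508] [-7.38625077 -0.71489094  4.08036747] [-19.7462079   18.8832592   67.99432766  -0.24994146  94.14090787
  -9.46104528]
1.198563526882904 0.006258413683404086 [ 0.00224436  0.00020679 -0.00583848]
```

View pics/scene2.png

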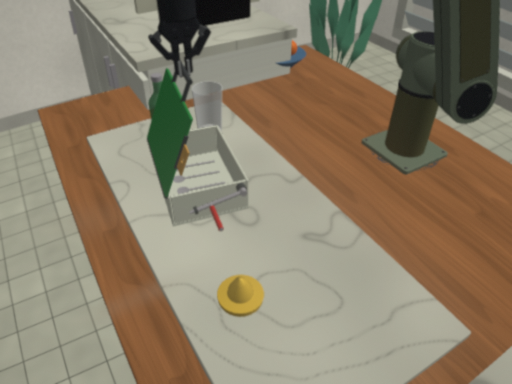

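View pics/side2.png

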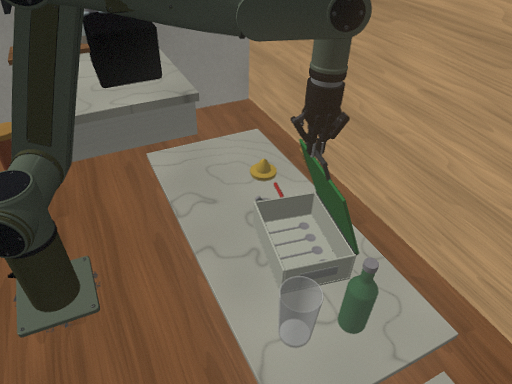

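The lid stands near 1.2 rad, bar gripped (scene image: lid edge upright at ~(170,130)); red grip still at ~(216,217). Release, rise and go above the red grip.

Request:
move_arm(
  moves=[
    [0,0,0,0],
    [0,0,0,0],
    [0,0,0.002,0],
    [0,0,0.015,0],
    [0,0,0.035,0],
    [0,0,0.055,0],
    [0.006,0.03,0.06,0],
    [0.012,0.06,0.06,0],
    [0.018,0.095,0.06,0],
    [0.024,0.13,0.06,0],
    [0.03,0.165,0.06,0],
    [0.036,0.195,0.055,0],
    [0.036,0.211,0.03,0],
    [0.036,0.211,-0.005,0],
    [0.036,0.211,-0.04,0],
    [0.036,0.211,-0.075,0],
    [0.036,0.211,-0.11,0],
    [0.036,0.211,-0.145,0],
    [0.036,0.211,-0.175,0],
    [0.036,0.211,-0.19,0],
  ],
  gripper=0.5,
)

```text
t: 6.72
position: [0.6717, 0.0729, 0.1506]
orientation: [[0.179, 0.984, -0.02], [0.984, -0.179, 0.002], [-0.002, -0.02, -1.0]]
force: [-0.2, -0.9, -0.5]
finger_gap: 0.502
```

```bash
cat > ov.py <<'E'
import sys
from h import *
q=np.load("q.npy")
def lid_overlay(im,c,a,r,u=None):
    u=u or q[3]
    for L in [lidpt(200,130,8,a),lidpt(200,-130,8,a),lidpt(245,56,4,a),lidpt(245,-56,4,a),lidpt(u,149,4,a),lidpt(u,149,0,a)]:
        p=proj(c,b2w(q,L))[0]; cv2.circle(im,tuple(int(round(v)) for v in p),2,(0,0,255),-1)
    for L in [rodpt(131,0,r),rodpt(0,0,r),rodpt(80,0,r),rodpt(80,84,r)]:
        p=proj(c,b2w(q,L))[0]; cv2.circle(im,tuple(int(round(v)) for v in p),2,(255,0,0),-1)
E
python3 - <<'E'
from ov import *
s=read_state();print(s["t"],s["position"],s["force"])
c=get_calibration("wrist");im=read_camera("wrist")
lid_overlay(im,c,1.1,q[4]);cv2.imwrite("pics/w3.png",im)
E
```

```text
6.7167 [0.67166139 0.07293984 0.15058501] [-0.20127707 -0.85587563 -0.51923065]
```

View pics/w3.png

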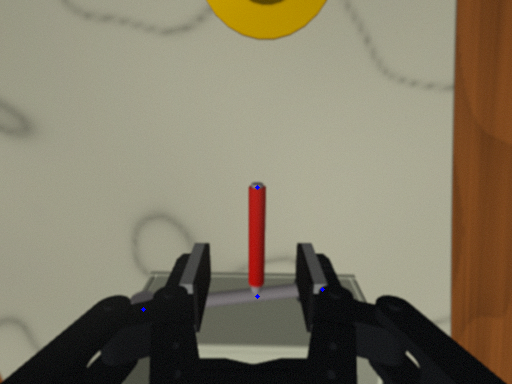

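Red sleeve (column 257, end at row 186) is centred between the jaws and matches the model. Descend and grip gently.

Request:
move_arm(
  moves=[
    [0,0,-0.03,0],
    [0,0,-0.055,0],
    [0,0,-0.073,0],
    [0,0,-0.075,0],
    [0,0,-0.075,0],
  ],
)

```text
t: 7.18
position: [0.6705, 0.0731, 0.0733]
orientation: [[0.179, 0.984, -0.025], [0.984, -0.179, 0.002], [-0.002, -0.025, -1.0]]
force: [-0.2, -0.3, 1.1]
finger_gap: 0.5
```

Request:
move_arm(
  moves=[
    [0,0,0,0],
    [0,0,0,0],
    [0,0,0,0],
    [0,0,0,0],
    [0,0,0,0],
  ],
  gripper=0,
  grip_force=20,
)

```text
t: 7.6
position: [0.6722, 0.0733, 0.0751]
orientation: [[0.179, 0.984, -0.021], [0.984, -0.179, 0.002], [-0.001, -0.021, -1.0]]
force: [2.3, 1.0, 0.6]
finger_gap: 0.131
```

```bash
python3 - <<'E'
from ov import *
s=read_state();print(s["t"],s["position"],s["force"])
G=lambda r:b2w(q,rodpt(80,66,r))[0]
r0=q[4]
print(G(r0))
print([[*( (G(r0+.05*i)-G(r0)).round(3)).tolist(),0] for i in range(1,21)],r0+1)
im=read_camera("scene");cv2.imwrite("pics/s4.png",im)
lid_overlay(im,get_calibration("scene"),1.1,r0);z=im[60:240,110:290]
cv2.imwrite("pics/s4z.png",cv2.resize(z,None,fx=3.3,fy=3.3,interpolation=2))
E
```

```text
7.6 [0.67219379 0.07327809 0.07507654] [2.34567957 0.99694913 0.55843487]
[0.67244486 0.07297118 0.08014897]
[[0.001, -0.0, 0.004, 0], [0.001, -0.0, 0.008, 0], [0.001, -0.0, 0.012, 0], [0.002, -0.0, 0.016, 0], [0.001, -0.0, 0.02, 0], [0.001, -0.0, 0.024, 0], [0.001, -0.0, 0.028, 0], [-0.0, 0.0, 0.032, 0], [-0.001, 0.0, 0.036, 0], [-0.002, 0.0, 0.04, 0], [-0.003, 0.001, 0.043, 0], [-0.005, 0.001, 0.047, 0], [-0.006, 0.001, 0.051, 0], [-0.008, 0.001, 0.054, 0], [-0.01, 0.002, 0.058, 0], [-0.012, 0.002, 0.061, 0], [-0.015, 0.003, 0.064, 0], [-0.017, 0.003, 0.067, 0], [-0.02, 0.004, 0.07, 0], [-0.022, 0.004, 0.073, 0]] 0.800542274775534
```

View pics/s4z.png

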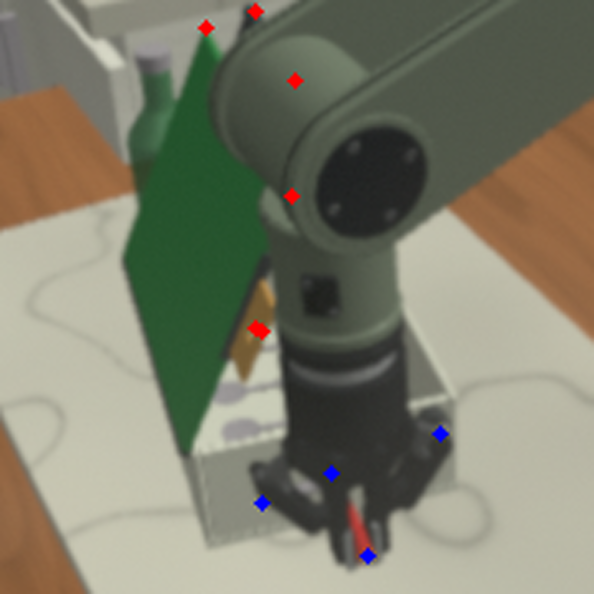

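Request:
move_arm(
  moves=[
    [0.001,0,0.004,0],
    [0.001,0,0.008,0],
    [0.001,0,0.012,0],
    [0.002,0,0.016,0],
    [0.001,0,0.02,0],
    [0.001,0,0.024,0],
    [0.001,0,0.028,0],
    [0,0,0.032,0],
    [-0.001,0,0.036,0],
    [-0.002,0,0.04,0],
    [-0.003,0.001,0.043,0],
    [-0.005,0.001,0.047,0],
    [-0.006,0.001,0.051,0],
    [-0.008,0.001,0.054,0],
    [-0.01,0.002,0.058,0],
    [-0.012,0.002,0.061,0],
    [-0.015,0.003,0.064,0],
    [-0.017,0.003,0.067,0],
    [-0.02,0.004,0.07,0],
    [-0.022,0.004,0.073,0],
  ],
)

```text
t: 9.32
position: [0.6508, 0.0773, 0.1493]
orientation: [[0.178, 0.984, -0.018], [0.984, -0.178, 0.002], [-0.001, -0.019, -1.0]]
force: [4.2, 0.8, 0.8]
finger_gap: 0.13
```

```bash
cat > st.py <<'E'
from ov import *
from scipy.optimize import minimize_scalar
import sys
G=lambda r:b2w(q,rodpt(80,66,r))[0]
def rodstate():
    s=read_state();p=s["position"];R=s["orientation"]
    g=p-0.005*R[:,2]
    # angle of grasp point about pivot, in box plane
    d=g-b2w(q,rodpt(0,66,0))[0]; ex=np.array([np.cos(q[2]),np.sin(q[2]),0]); ey=np.array([-ex[1],ex[0],0])
    print("t",s["t"],"p",p.round(4),"F",s["force"].round(1),"box fx,fz",round(float(s["force"]@ex),1),"rod",round(float(np.arctan2(d[2],d@ex)),4),"rad",round(float(np.hypot(d[2],d@ex))*1e3,2),"gap",round(s["finger_gap"],3))
    return s,float(np.arctan2(d[2],d@ex))
def shot(tag,a,r,views=("scene","wrist")):
    ims=[]
    for n in views:
        c=get_calibration(n);im=read_camera(n);cv2.imwrite(f"pics/{n}_{tag}.png",im)
        z=cv2.resize(im[60:240,110:290] if n=="scene" else im[150:300,200:350] if n=="side" else im,None,fx=1,fy=1)
        lid_overlay(im,c,a,r)
        if n=="scene": im=cv2.resize(im[60:240,110:290],(560,560),interpolation=2)
        if n=="side": im=cv2.resize(im[120:300,220:400],(560,560),interpolation=2)
        cv2.imwrite(f"pics/{n}_{tag}_o.png",im)
E
python3 - <<'E'
from st import *
s,r=rodstate(); shot("5",1.03,r,("scene","side","wrist"))
E
```

```text
t 9.3167 p [0.6508 0.0773 0.1493] F [4.2 0.8 0.8] box fx,fz 4.0 rod 0.8022 rad 81.16 gap 0.13
```

View pics/scene_5_o.png

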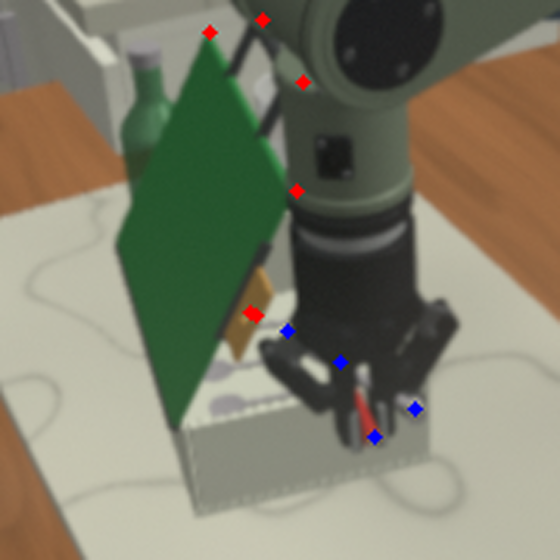

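View pics/side_5_o.png

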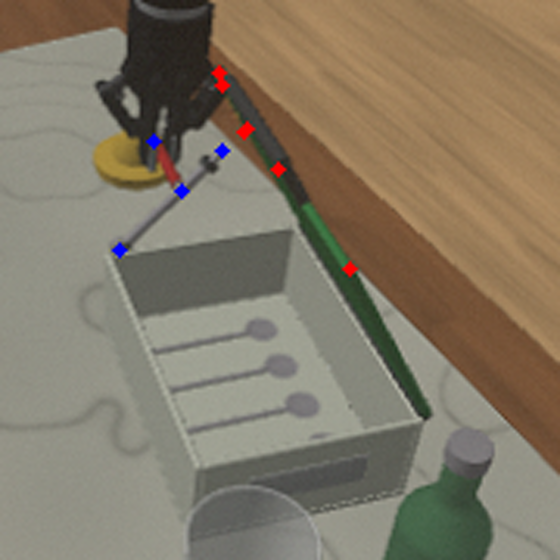

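View pics/wrist_5_o.png

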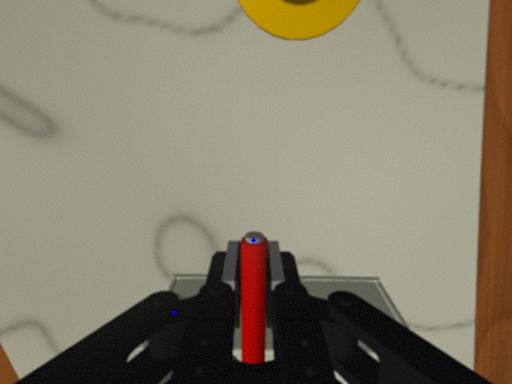

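```bash
python3 - <<'E'
import cv2
im=cv2.imread("pics/side_5.png")[140:215,250:335]
cv2.imwrite("pics/side5z.png",cv2.resize(im,None,fx=8,fy=8,interpolation=cv2.INTER_CUBIC))
im=cv2.imread("pics/wrist_5.png")[220:280,220:290]
cv2.imwrite("pics/wrist5z.png",cv2.resize(im,None,fx=8,fy=8,interpolation=cv2.INTER_CUBIC))
E
```

```text
(no output)
```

View pics/side5z.png

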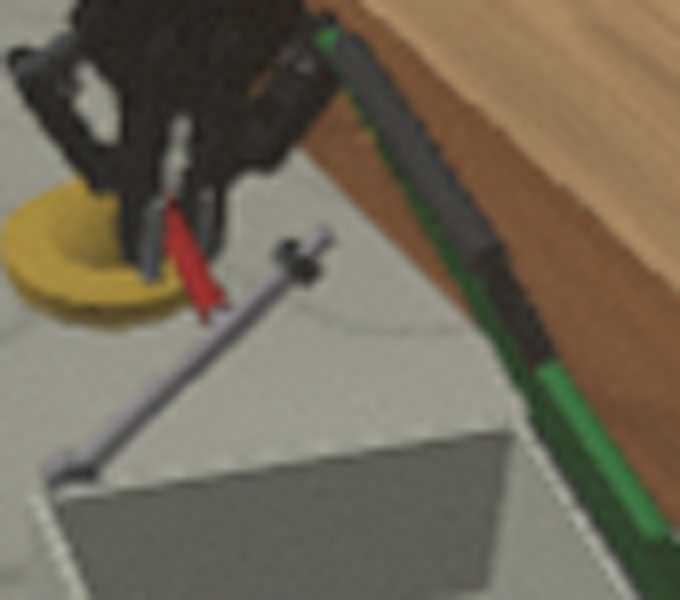

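View pics/wrist5z.png

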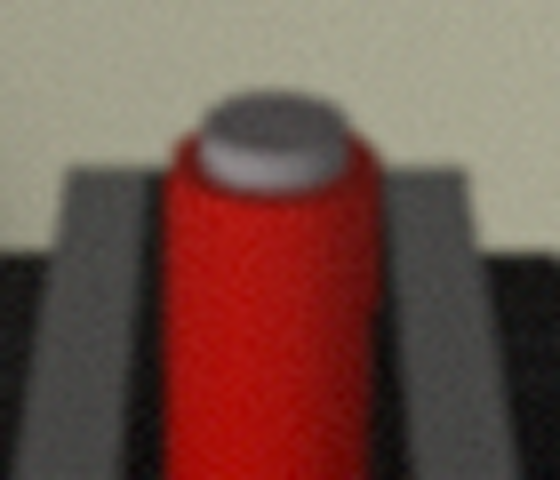

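```bash
python3 - <<'E'
from st import *
c=get_calibration("side")
zz=lambda p:250-.5*0+(p[0]+.5)/8-.5
def P(L):
    p=proj(c,b2w(q,L))[0]; return ((p[0]-250+.5)*8-.5,(p[1]-140+.5)*8-.5)
for r in (.77,.785,.8,.815,.83,.845):
    print(r,np.round([P(rodpt(0,0,r)),P(rodpt(113,0,r)),P(rodpt(131,0,r))],1).tolist())
# observed lines
a=.5
E
```

```text
0.77 [[70.4, 479.7], [298.4, 271.1], [335.9, 236.8]]
0.785 [[70.4, 479.7], [295.5, 268.8], [332.5, 234.0]]
0.8 [[70.4, 479.7], [292.5, 266.5], [329.1, 231.3]]
0.815 [[70.4, 479.7], [289.5, 264.3], [325.6, 228.7]]
0.83 [[70.4, 479.7], [286.4, 262.1], [322.0, 226.1]]
0.845 [[70.4, 479.7], [283.2, 259.9], [318.4, 223.6]]
```

Request:
move_arm(
  moves=[
    [-0.001,0,0.001,0],
    [-0.0015,0.0003,0.0014,0],
    [-0.0015,0.0003,0.0014,0],
    [-0.0015,0.0003,0.0014,0],
    [-0.0015,0.0003,0.0014,0],
    [-0.0015,0.0003,0.0014,0],
    [-0.0015,0.0003,0.0014,0],
    [-0.0015,0.0003,0.0014,0],
    [-0.0015,0.0003,0.0014,0],
    [-0.0015,0.0003,0.0014,0],
    [-0.0015,0.0003,0.0014,0],
    [-0.0015,0.0003,0.0014,0],
  ],
)

```text
t: 10.47
position: [0.6492, 0.0777, 0.1507]
orientation: [[0.178, 0.984, -0.019], [0.984, -0.178, 0.003], [-0.001, -0.019, -1.0]]
force: [4.3, -0.8, 4.3]
finger_gap: 0.133
```

```bash
python3 - <<'E'
from st import *
s,r=rodstate(); shot("6",0.98,r,("scene","side"))
im=cv2.imread("pics/side_6.png")[140:215,250:335]
cv2.imwrite("pics/side6z.png",cv2.resize(im,None,fx=8,fy=8,interpolation=cv2.INTER_CUBIC))
E
```

```text
t 10.4667 p [0.6492 0.0777 0.1507] F [ 4.3 -0.8  4.3] box fx,fz 4.4 rod 0.8282 rad 80.97 gap 0.133
```

View pics/scene_6_o.png

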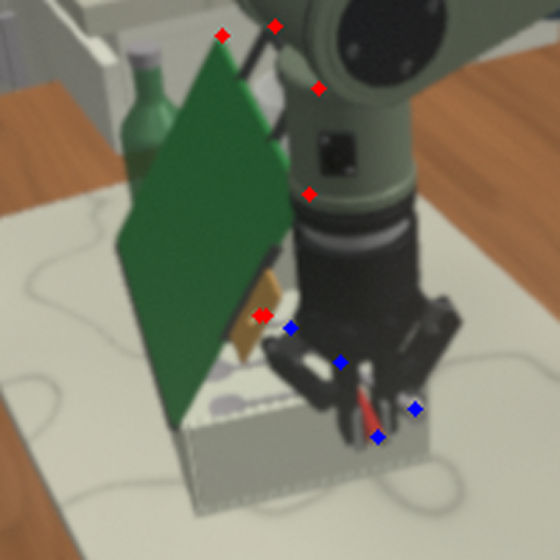

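View pics/side6z.png

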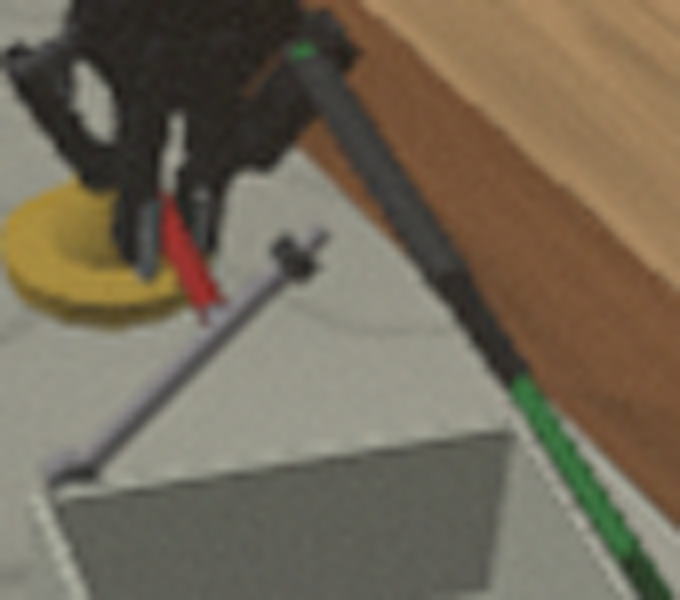

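Request:
move_arm(
  moves=[
    [-0.0006,0.0001,0.0003,0],
    [-0.0006,0.0001,0.0003,0],
    [-0.0006,0.0001,0.0003,0],
    [-0.0006,0.0001,0.0003,0],
    [-0.0006,0.0001,0.0003,0],
    [-0.0006,0.0001,0.0003,0],
    [-0.0006,0.0001,0.0003,0],
    [-0.0006,0.0001,0.0003,0],
    [-0.0006,0.0001,0.0003,0],
    [-0.0006,0.0001,0.0003,0],
    [-0.0006,0.0001,0.0003,0],
    [-0.0006,0.0001,0.0003,0],
    [-0.0006,0.0001,0.0003,0],
    [-0.0006,0.0001,0.0003,0],
    [-0.0006,0.0001,0.0003,0],
    [-0.0006,0.0001,0.0003,0],
    [-0.0006,0.0001,0.0003,0],
    [-0.0006,0.0001,0.0003,0],
    [-0.0006,0.0001,0.0003,0],
    [-0.0006,0.0001,0.0003,0],
  ],
)

```text
t: 12.23
position: [0.6489, 0.0777, 0.151]
orientation: [[0.178, 0.984, -0.018], [0.984, -0.178, 0.002], [-0.001, -0.018, -1.0]]
force: [5.3, -0.5, 4.4]
finger_gap: 0.13
```

Request:
move_arm(
  moves=[
    [0,0,0,0],
    [0,0,0,0],
    [0,0,0,0],
    [0,0,0,0],
    [0,0,0,0],
    [0,0,0,0],
    [0,0,0,0],
    [0,0,0,0],
    [0,0,0,0],
    [0,0,0,0],
    [0,0,0,0],
    [0,0,0,0],
    [0,0,0,0],
    [0,0,0,0],
    [0,0,0,0],
  ],
)

```text
t: 13.48
position: [0.6489, 0.0777, 0.151]
orientation: [[0.178, 0.984, -0.018], [0.984, -0.178, 0.002], [-0.001, -0.018, -1.0]]
force: [4.5, 0.2, 4.4]
finger_gap: 0.131
```

```bash
python3 - <<'E'
from st import *
s,r=rodstate(); shot("7",0.86,r,("scene","side"))
im=cv2.imread("pics/side_7.png")[140:215,250:335]
cv2.imwrite("pics/side7z.png",cv2.resize(im,None,fx=8,fy=8,interpolation=cv2.INTER_CUBIC))
im=cv2.imread("pics/scene_7.png")[130:190,170:245]
cv2.imwrite("pics/scene7z.png",cv2.resize(im,None,fx=9,fy=9,interpolation=cv2.INTER_CUBIC))
E
```

```text
t 13.4833 p [0.6489 0.0777 0.151 ] F [4.5 0.2 4.4] box fx,fz 4.4 rod 0.8334 rad 81.02 gap 0.131
```

View pics/scene_7_o.png

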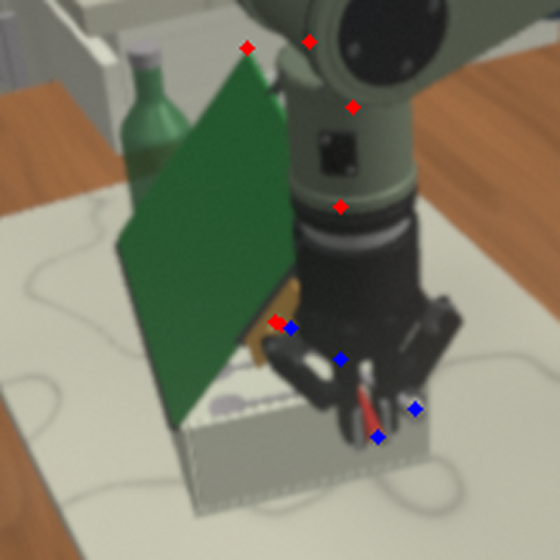

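View pics/side7z.png

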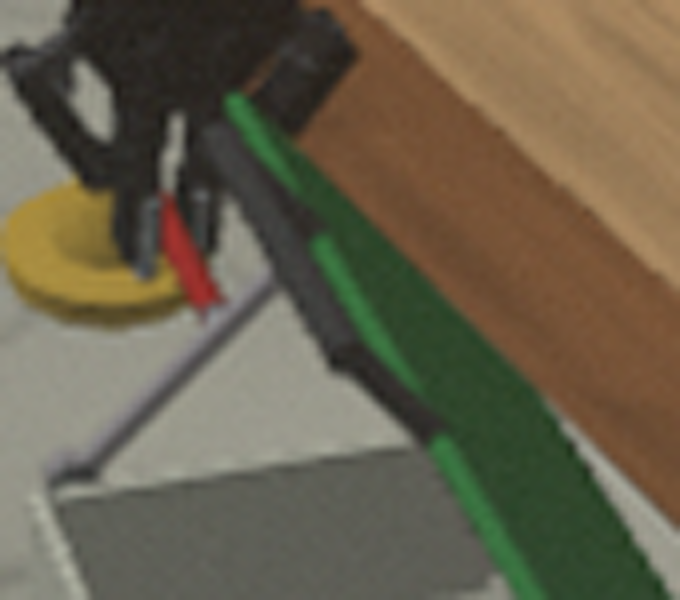

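View pics/scene7z.png

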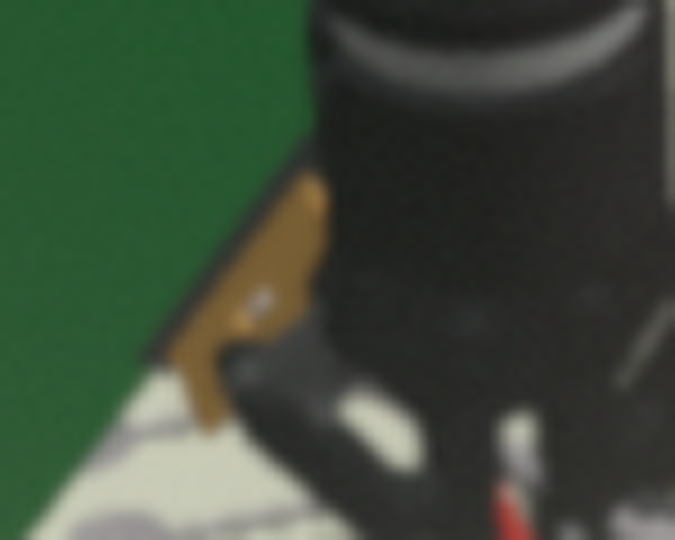

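Request:
move_arm(
  moves=[
    [0,0,0,0],
    [0,0,0,0],
    [0,0,0,0],
    [0,0,0,0],
    [0,0,0,0],
    [0,0,0,0],
    [0,0,0,0],
    [0,0,0,0],
    [0,0,0,0],
    [0,0,0,0],
    [0,0,0,0],
    [0,0,0,0],
    [0,0,0,0],
    [0,0,0,0],
    [0,0,0,0],
    [0,0,0,0],
    [0,0,0,0],
    [0,0,0,0],
    [0,0,0,0],
    [0,0,0,0],
  ],
)

```text
t: 15.25
position: [0.6489, 0.0777, 0.151]
orientation: [[0.178, 0.984, -0.018], [0.984, -0.178, 0.002], [-0.001, -0.018, -1.0]]
force: [4.3, -0.6, 3.5]
finger_gap: 0.133
```

```bash
cat > look.py <<'E'
import sys
from st import *
tag=sys.argv[1];a=float(sys.argv[2])
s,r=rodstate(); shot(tag,a,r,("scene","side"))
A=cv2.imread(f"pics/scene_{tag}_o.png")
im=cv2.imread(f"pics/side_{tag}.png")[140:215,250:335]
B=cv2.resize(im,(400,353),interpolation=cv2.INTER_CUBIC)
im=cv2.imread(f"pics/scene_{tag}.png")[145:180,175:215]
C=cv2.resize(im,(240,207),interpolation=cv2.INTER_CUBIC)
o=np.zeros((560,790,3),np.uint8);o[:,:390]=A[:,60:450];o[:353,390:]=B;o[353:,390:630]=C
cv2.imwrite(f"pics/look_{tag}.png",o)
E
python3 look.py 8 0.79
```

```text
t 15.25 p [0.6489 0.0777 0.151 ] F [ 4.3 -0.6  3.5] box fx,fz 4.4 rod 0.8334 rad 81.02 gap 0.133
```

View pics/look_8.png

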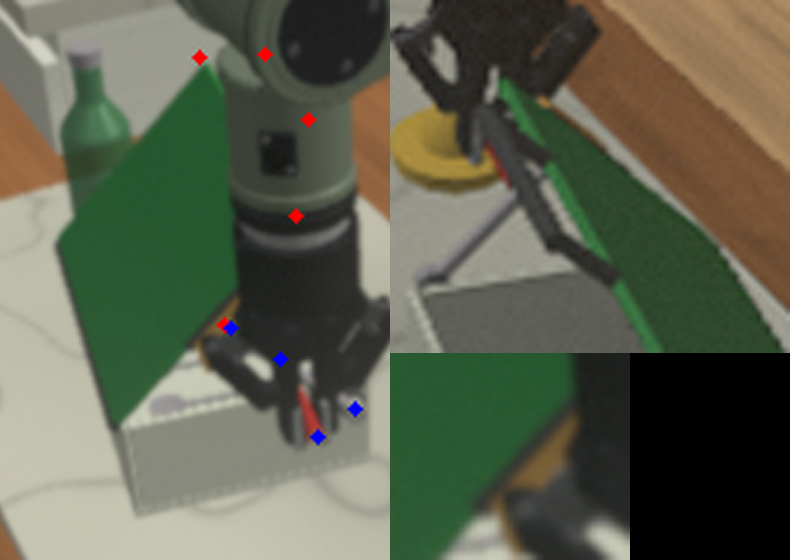

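Request:
move_arm(
  moves=[
    [0,0,0,0],
    [0,0,0,0],
    [0,0,0,0],
    [0,0,0,0],
    [0,0,0,0],
    [0,0,0,0],
    [0,0,0,0],
    [0,0,0,0],
    [0,0,0,0],
    [0,0,0,0],
    [0,0,0,0],
    [0,0,0,0],
    [0,0,0,0],
    [0,0,0,0],
    [0,0,0,0],
    [0,0,0,0],
    [0,0,0,0],
    [0,0,0,0],
    [0,0,0,0],
    [0,0,0,0],
  ],
)

```text
t: 17.02
position: [0.6489, 0.0777, 0.151]
orientation: [[0.178, 0.984, -0.018], [0.984, -0.178, 0.002], [-0.001, -0.018, -1.0]]
force: [5.0, 0.4, 3.7]
finger_gap: 0.132
```

```bash
python3 look.py 9 0.70
```

```text
t 17.0167 p [0.6489 0.0777 0.151 ] F [5.  0.4 3.7] box fx,fz 4.8 rod 0.8334 rad 80.99 gap 0.132
```

View pics/look_9.png

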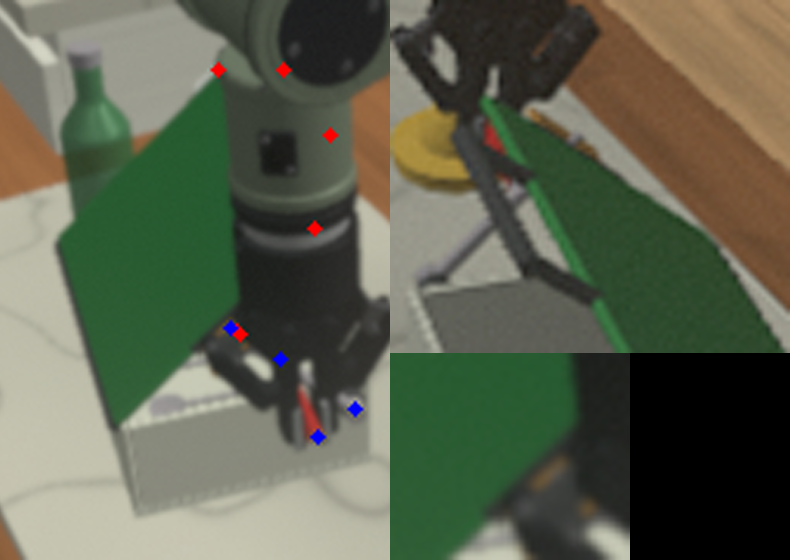

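Request:
move_arm(
  moves=[
    [0,0,0,0],
    [0,0,0,0],
    [0,0,0,0],
    [0,0,0,0],
    [0,0,0,0],
    [0,0,0,0],
    [0,0,0,0],
    [0,0,0,0],
    [0,0,0,0],
    [0,0,0,0],
    [0,0,0,0],
    [0,0,0,0],
  ],
)

```text
t: 18.12
position: [0.6489, 0.0777, 0.1509]
orientation: [[0.178, 0.984, -0.018], [0.984, -0.178, 0.002], [-0.001, -0.018, -1.0]]
force: [5.5, -0.7, 3.2]
finger_gap: 0.13
```

```bash
python3 look.py 10 0.70; python3 - <<'E'
import cv2,numpy as np
a=[cv2.resize(cv2.imread(f"pics/side_{k}.png")[130:210,250:350],(395,316),interpolation=2) for k in(9,10)]
cv2.imwrite("pics/cmp.png",np.hstack(a))
for n in("side","scene"): print(n,np.abs(cv2.imread(f"pics/{n}_9.png").astype(int)-cv2.imread(f"pics/{n}_10.png")).max(), np.abs(cv2.imread(f"pics/{n}_9.png").astype(int)-cv2.imread(f"pics/{n}_8.png")).max())
E
```

```text
t 18.1167 p [0.6489 0.0777 0.1509] F [ 5.5 -0.7  3.2] box fx,fz 5.5 rod 0.8334 rad 80.98 gap 0.13
side 21 122
scene 8 136
```

View pics/cmp.png

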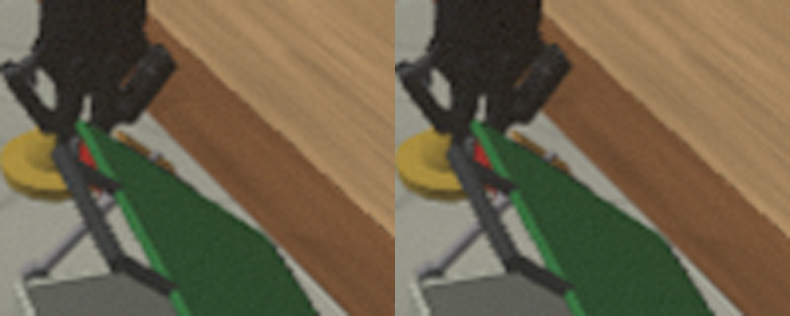

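The lid has stopped (no change between frames), and the side view shows the grey pin end standing through the brass plate. Release the grip and rise.

Request:
move_arm(
  moves=[
    [0,0,0,0],
    [0,0,0,0],
    [0,0,0,0],
    [0,0,0,0],
    [0,0,0,0],
    [0,0,0,0],
  ],
  gripper=0.4,
)

```text
t: 18.72
position: [0.6482, 0.0778, 0.1504]
orientation: [[0.178, 0.984, -0.02], [0.984, -0.178, 0.003], [-0.001, -0.02, -1.0]]
force: [0.1, -0.4, -0.1]
finger_gap: 0.398
```

```bash
python3 look.py 11 0.70; python3 - <<'E'
from st import *
cv2.imwrite("pics/w11.png",read_camera("wrist"))
E
```

```text
t 18.7167 p [0.6482 0.0778 0.1504] F [ 0.1 -0.4 -0.1] box fx,fz 0.2 rod 0.8345 rad 80.16 gap 0.398
```

View pics/look_11.png

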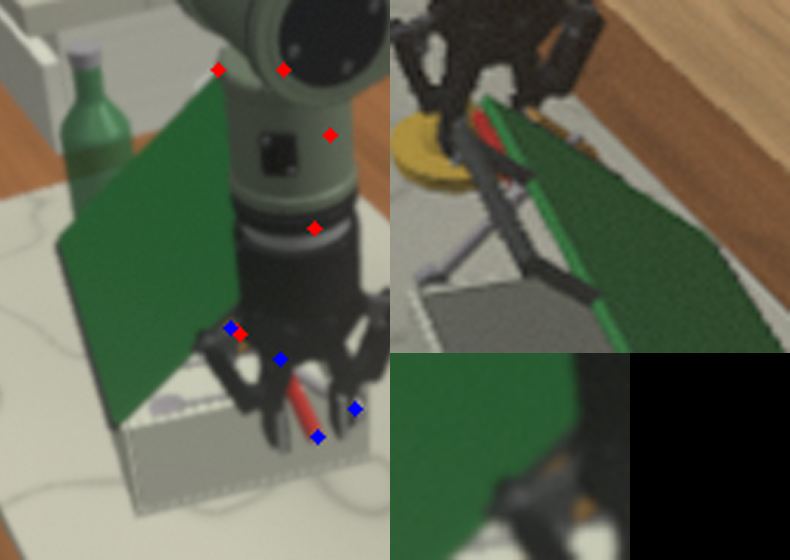

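View pics/w11.png

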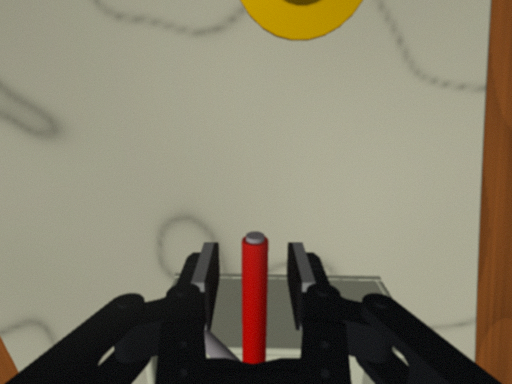

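Request:
move_arm(
  moves=[
    [0.001,0.005,0,0],
    [0.002,0.01,0.004,0],
    [0.002,0.01,0.02,0],
    [0.002,0.01,0.04,0],
    [0.002,0.01,0.065,0],
    [0.002,0.01,0.09,0],
    [0.002,0.02,0.12,0],
    [-0.01,0.05,0.15,0],
    [-0.03,0.08,0.18,0],
    [-0.05,0.11,0.2,0],
    [-0.07,0.14,0.2,0],
    [-0.09,0.17,0.2,0],
    [-0.1,0.18,0.2,0],
    [-0.1,0.18,0.2,0],
    [-0.1,0.18,0.2,0],
  ],
)

```text
t: 20.12
position: [0.5484, 0.2583, 0.3511]
orientation: [[0.176, 0.984, -0.018], [0.984, -0.176, 0.002], [-0.001, -0.018, -1.0]]
force: [0.1, 0.2, -1.0]
finger_gap: 0.397
```

```bash
cat > fin.py <<'E'
import sys
from st import *
t=sys.argv[1]
s=read_state();print(s["t"],s["position"],s["force"],s["qvel"].round(2))
for n in("scene","side"):
    im=read_camera(n);cv2.imwrite(f"pics/{n}_{t}.png",im)
u=q[3]
(a,r),_=fit_rod(u);print(a,r)
A=cv2.imread(f"pics/scene_{t}.png");lid_overlay(A,get_calibration("scene"),a,r)
o=np.hstack([cv2.resize(A[60:240,110:290],(395,395),interpolation=2),cv2.resize(cv2.imread(f"pics/side_{t}.png")[120:300,220:400],(395,395),interpolation=2)])
cv2.imwrite(f"pics/fin_{t}.png",o)
E
python3 fin.py 12
```

```text
20.1167 [0.54835518 0.25834109 0.35114294] [ 0.1189792   0.24157348 -0.9513453 ] [-2.38  0.98 -0.3  -0.31 -0.2  -0.08]
0.6987923973604566 0.8277341662458608
```

View pics/fin_12.png

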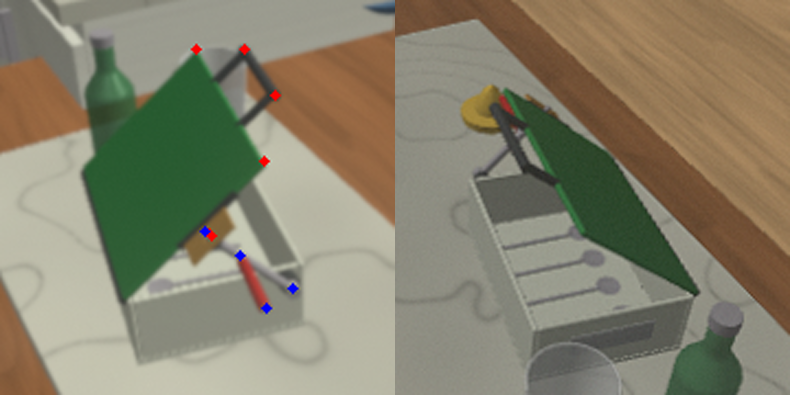

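View pics/scene_12.png

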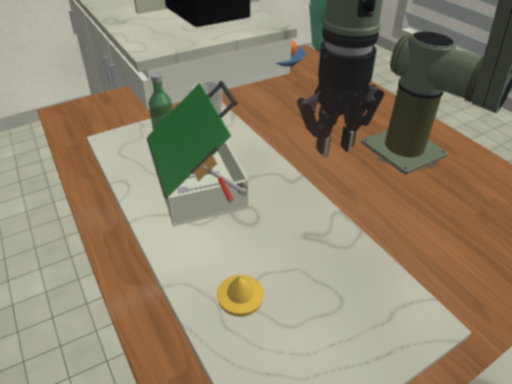

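Request:
move_arm(
  moves=[
    [0,0,0,0],
    [0,0,0,0],
    [0,0,0,0],
    [0,0,0,0],
    [0,0,0,0],
    [0,0,0,0],
    [0,0,0,0],
    [0,0,0,0],
    [0,0,0,0],
    [0,0,0,0],
    [0,0,0,0],
    [0,0,0,0],
    [0,0,0,0],
    [0,0,0,0],
    [0,0,0,0],
    [0,0,0,0],
    [0,0,0,0],
    [0,0,0,0],
    [0,0,0,0],
    [0,0,0,0],
  ],
)

```text
t: 21.88
position: [0.5494, 0.2568, 0.3506]
orientation: [[0.179, 0.984, -0.019], [0.984, -0.179, 0.002], [-0.002, -0.019, -1.0]]
force: [0.5, 0.9, -0.1]
finger_gap: 0.405
```

```bash
python3 fin.py 13; python3 - <<'E'
import cv2,numpy as np
for n in("side","scene"): print(n,np.abs(cv2.imread(f"pics/{n}_12.png").astype(int)-cv2.imread(f"pics/{n}_13.png"))[80:240,140:400].max())
im=cv2.imread("pics/scene_13.png")[75:215,140:250]
cv2.imwrite("pics/scene13z.png",cv2.resize(im,None,fx=4.2,fy=4.2,interpolation=2))
im=cv2.imread("pics/scene_13.png")[145:205,180:255]
cv2.imwrite("pics/scene13y.png",cv2.resize(im,None,fx=9,fy=9,interpolation=2))
E
```

```text
21.8833 [0.54937511 0.25684303 0.35060338] [ 0.47591058  0.88302636 -0.09588194] [-0.03 -0.05  0.04 -0.04  0.06  0.03]
0.6987923973604566 0.8277341662458608
side 40
scene 72
```

View pics/scene13z.png

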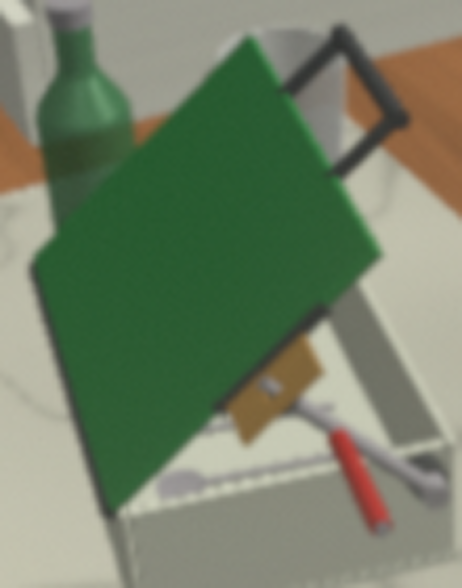

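View pics/scene13y.png

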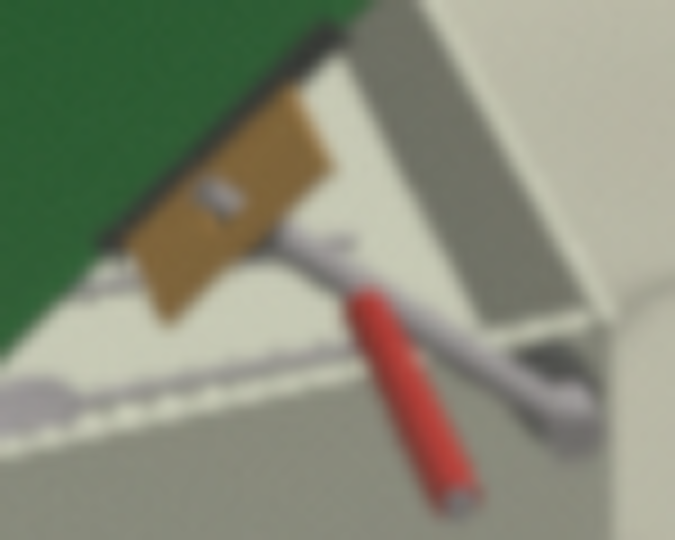

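```bash
python3 - <<'E'
from st import *
d=np.abs(cv2.imread("pics/scene_12.png").astype(int)-cv2.imread("pics/scene_13.png")).max(2)
ys,xs=np.where(d>25);print(len(ys),[(x,y) for x,y in zip(xs,ys) if x<290][:20], d[75:215,140:250].max())
z=lambda u,v:(140+(u+.5)/4.2-.5,75+(v+.5)/4.2-.5)
ob=[(z(251,37),lambda v:lidpt(200,-130,8,v[0])),(z(382,255),lambda v:lidpt(200,130,8,v[0])),(z(340,30),lambda v:lidpt(245,-53,4,v[0])),(z(401,120),lambda v:lidpt(245,53,4,v[0])),
 (z(323,373),lambda v:lidpt(q[3]+28,165,4,v[0])),(z(246,445),lambda v:lidpt(q[3]-28,165,4,v[0])),
 (z(381,530),lambda v:rodpt(80,84,v[1]))]
c=get_calibration("scene")
f=lambda v:np.array([proj(c,b2w(q,g(v)))[0]-p for p,g in ob])
for off in (0,1):
    r=least_squares(lambda v:(f(v)+off*v[2:4]).ravel(),[.7,.83,0,0],loss="soft_l1");print(r.x);print((f(r.x)+off*r.x[2:4]).round(1).tolist())
E
```

```text
1053 [] 4
[0.68871788 0.79180332 0.         0.        ]
[[-0.1, -1.4], [-0.1, -1.8], [1.0, 1.4], [0.4, -0.1], [0.5, -1.4], [-0.1, -0.7], [-0.2, -0.2]]
[0.69420857 0.81009329 0.00816621 0.96641684]
[[-0.4, -0.7], [-0.5, -1.1], [0.6, 2.0], [0.0, 0.5], [0.2, -0.6], [-0.3, 0.2], [0.3, 0.3]]
```

```bash
python3 -c "
from rig import *
close_job()"
```

```text
the job is handed in; nothing more can be done
```

The lid is propped on the rod with its pin through the plate's hole. I handed the job in at about 22 s; the hand-in gives no verdict.

I lifted the lid by its bar to about 1.2 rad and let go. Then I gripped the red sleeve and swung the rod to about 0.83 rad while the lid was still near 1.0. I held it there as the lid sank over the pin, with no second try needed. The wrist force stayed at 7 N or less while I held the rod. I then opened the gripper and withdrew.

**Last checks, with the gripper clear (pictures 1.8 s apart):**
- **Lid:** it stood still in the scene picture, with no change in the lid area beyond image noise. The fitted angle is 0.69–0.70 rad, against 0.70 expected.
- **Rod:** the pictures show the pin standing out through the plate's hole. The fitted angle is 0.79–0.81 rad, against 0.83 from the gripper position. The two methods disagree slightly, but both are inside the 0.74–1.0 range.
- **Other objects:** the bottle, cup and reamer look upright and unmoved. I judged this by eye and did not measure it.
- **Contact force on the rod:** there is no direct reading of it. I inferred it from the lid resting at the collar angle with nothing else holding it.

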